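# Draw the hanging rod from its storage tube and lay it on the rail stand

## Task

Get the yellow rod ready as the lantern's hanging rail: press the red keeper fully down so it no longer bars the way, draw the rod all the way out of the square metal tube past the fork, and lay it centred in both notches of the wooden rail stand. Do not let the rod drop, leave the keeper down, and do not disturb the things in the box shelf.

Things in the scene. Friction and masses are not known exactly. Their poses are not given: they have to be found in the camera images.
- caddy: Fixed wooden unit with tube, fork, keeper and box shelf. Origin on the table straight below the tube's mouth; z up. The rod is drawn out along +y, on the line x = 0, z = 100 mm. In front of the mouth is a clear gap of 120 mm (base plank top at z = 18 mm), then the fork. While its tail is still in the tube a released rod lies safely on tube and fork; once out it must stay gripped.
- tube_mouth (a point): Centre of the mouth of the square aluminium tube (caddy x = 0, y = 0, z = 104 mm): outside 32 mm, bore 26 mm, bore floor at z = 91 mm, outer top at z = 120 mm; it runs back to a closed end at caddy y = -190 mm.
- fork (a point): Middle of the slot floor of the open-topped wooden fork (caddy x = 0, y = 126, z = 90 mm): 12 mm thick along the rod (y = 120 to 132 mm), slot 30 mm wide, prongs out to x = +-28 mm and up to z = 116 mm. A tongue 10 mm wide rises towards the slot floor from y = 100, z = 83 mm. The rod passes through the slot but fingers do not, so one pull in the gap moves it at most about 80 mm.
- box_shelf (a point): Middle of the floor (caddy x = 135, y = 40, z = 55 mm) of the shallow wooden box shelf behind the tube, hung by two nails on a batten: caddy x = 82 to 206 mm, y = -190 to 270 mm, batten top z = 145 mm. A small steel mirror and an upturned orange jar cap are fixed in it.
- keeper (a joint): Red keeper bar, hinged about an axis parallel to the rod at caddy x = 50, y = 142, z = 100 mm, just beyond the fork (pivot post at x = 39 to 61, y = 151 to 165 mm, top z = 115 mm). 0 = level, lying across the rod's path; it turns down (positive, rad) to a stop at 0.5 rad, where the rod passes over it. Hinge friction of about 0.2 N m holds it wherever it is left (about 2 N at the pad); no spring.
- keeper_pad (a point): Middle of the top face of the keeper's red press pad (40 x 36 mm, 12 mm thick), 105 mm from the hinge axis on the robot's side (caddy x = -55, y = 155, z = 106 mm when level). Pressed down to the stop it sinks 51 mm.
- rod: Yellow round rod with black ends, 200 mm long, 18 mm diameter, about 70 g. Origin at its middle (its balance point), y along its length; its +y end points out of the tube. At the start 30 to 50 mm of it sticks out of the mouth. It may roll about its own axis.
- stand: Fixed wooden rail stand nearer the robot. Origin on the table at its middle; its y axis is the line of the rail. Two posts 12 mm thick at y = -50 and +50 mm, each with an upward V notch (opening 52 mm wide at the top, z = 124 mm highest). A rod lying in both notches has its axis at x = 0, z = 110 mm. Base 50 x 150 mm, 14 mm thick; the space between the posts above it is free. Either way round is fine for the rod.
- lantern: Folded LED lantern, dark green, 46 x 66 x 88 mm, standing in the box shelf; origin under its base. Bystander.
- egg_cup: Blue melamine egg cup, 50 mm wide, 62 mm high, in the box shelf; origin under its base. Bystander.
- jar: Open orange plastic jar, 56 mm wide, 72 mm high, in the box shelf; origin under its base. Bystander.
- fuse_holder: Black and grey plastic fuse holder, 30 x 70 x 32 mm, in the box shelf; origin under its base. Bystander.
Not all that is in view belongs to the job. Several things have the shape of the stand; the one meant has the colours described above.

How it is judged:
On the way, in this order (a step that is already met when the one before it is completed fails the run):
1. the keeper is pressed down (at least 0.42 rad) (value of joint keeper above 0.42 rad), for 0.1 s.
2. the rod is drawn clear of the tube's mouth (y of rod in the frame of caddy above 0.101 m), for 0.05 s.
At the end, for the whole second after the job is handed in: The rod lies at rest in both notches of the stand (axis within 6 mm of the notch line, 105 to 116 mm above the table, within 0.08 rad), its middle within 25 mm of the stand's middle, let go; the keeper is still down (over 0.42 rad) (x of rod in the frame of stand between -0.006 and 0.006 m and y of rod in the frame of stand between -0.025 and 0.025 m and z of rod in the frame of stand between 0.105 and 0.116 m and angle between the y axis of rod and the y axis of stand, either way round below 0.08 rad and contact force between rod and stand above 0.1 N and linear speed of rod below 0.02 m/s and value of joint keeper above 0.42 rad); the robot touches nothing.
It fails at once if the rod is let fall: not in the fingers and moving faster than 0.6 m/s (contact force between rod and the fingers below 0.05 N and linear speed of rod above 0.6 m/s).
It fails at once if the rod's middle sinks below 70 mm above the table (dropped) (height (world z) of rod below 0.07 m).
It fails at once if a thing in the box shelf (lantern, egg cup, jar, fuse holder) is moved more than 20 mm (distance of any of lantern, egg_cup, jar, fuse_holder from where it was at the start of the episode above 0.02 m).
It also fails if it takes over 54 s, if anything falls off the work surface, if the arm or the gripper's body presses on something with over 40 N, if the wrist force passes 120 N, or if a joint passes its speed limit or range.

## Robot

A 6-joint arm with a two-finger parallel gripper is mounted at the origin on the work surface. World frame = base frame: x ahead of the robot, y to its left, z up, the work surface at z = 0. Lengths are in m, angles in rad, forces in N, time in s.
With the tool pointing down it reaches from about 0.35 to 0.975 m from the base axis. Payload 7.1 kg.
Tool frame: the origin (TCP) lies midway between the tips of the shut fingers; the grasp point (between the pads) lies 19 mm behind it; z points along the fingers, y is the line along which they close (so a half turn about z gives the same grasp; the last joint's range is limited). The gripper opens to 88 mm and grips with 3 to 60 N. Pads are 20 mm wide; open, the fingers measure 115 mm over their backs; the gripper's body (75 mm by 178 mm) begins 61 mm behind the grasp point.
Start: joints at [1.267, 0.423, 1.63, -0, 1.089, -0.019], TCP at [0.176, 0.6, 0.223] pointing down, gripper open.
Joint ranges: [-3, 3], [-0.9, 2.11], [0.09, 2.58], [-1.31, 4.45], [0.11, 2.69], [-2.54, 2.54]. Speed limits (rad/s): [2.39, 2.39, 3.01, 3.14, 3.14, 3.14].

## Interface

Orientations are given as a unit quaternion [w, x, y, z].
In Python, from station import readout, capture, get_calibration, ticket, spotter gives the robot as it stands. The module is installed in compiled form; this text tells all that it offers.
- The arm moves only by the shell command python3 -m inch 'ROWS' [FORCE]. ROWS is JSON, a list of rows, each a list of 3 entries, a list of its own where there are three numbers: the shift along the tool's x, y, z in m, then the turn about the tool's z in degrees, then the closure, from 0 (fully open) to 1 (shut). In form: [[[x, y, z], roll, fingers], ...]. A call has 1 to 20 rows; each row is the pose to reach, as a shift and turn from the pose commanded when the call began, along the tool's axes at that moment; what a row does not reach only later rows make up. A row lasts 1/12 s, in which the tool goes at most 41.7 mm and 7.16 degrees, less where a joint would pass 70% of its speed; a pose out of reach is approached as far as the arm can. A call with a gripper value outside its range is refused whole. The fingers move at their own pace and stop on an object; FORCE is the grip in N (left out, the last holds). Time passes only in rows, so rows that repeat a pose let the fingers close. It gives the time, the measured TCP pose, the force, the opening and the grip force at its end, in the units of the state.
- readout.state(): the state, without advancing time (a new reading comes with each control period).
- capture(name): name is "scene" or "top" or "wrist"; returns (picture, depth): 400x640x3 uint8, red, green, blue; 400x640 float32, m along the optical axis (not along the pixel's ray), 0 where there is no reading.
- get_calibration(name): a dict with "intrinsics" (3x3 intrinsics, pixels), "origin" and "orientation" of the camera in the world. Camera axes: x right, y down, z forward; pixel columns grow to the right and rows downward; lengths in m; the calibration is good to about 2 mm. A picture is of the moment at which its call begins: read the wrist's pose just before it. get_calibration takes no time and is no camera call; for the wrist camera it gives the pose at the moment of the call.
- ticket.close_job(): hands the job in; it is judged then, once.
Trained networks look in the newest picture that a camera, given by its name, has taken for a name from the list of things; names that differ only in an ending like _2 or _b are one class to them, and where a whole thing is asked for, a point or a joint stands for the part that bears it (a point fixed in the world has none). Each returns a list of dicts, best first, with "p" (0 to 1); they miss things now and then, are a little off and sometimes report something else, mostly with a low value. They report only what shows in the picture. A call takes as long as a camera call. They do not tell look-alikes from the thing itself.
- spotter.find_in(label, camera): "extent" ([centre column, centre row, width, height] in pixels, round what is visible of it).
- spotter.outline_of(label, camera): "region" (400x640 bool, what is visible of it) and "extent" ([centre column, centre row, width, height] in pixels, round what is visible of it).
The state is a dict: "t": time; "joints": joint angles; "joint_velocities": joint speeds; "tau": joint torques, N m; "eef_pos": TCP position; "eef_rot": TCP orientation; "contact_force": force on the tool from outside, world axes, zero at the start; "torque": the same for the moment, N m; "grip_width": finger opening in m; "grip_force": force on a finger pad.
Only numpy, scipy, OpenCV 4.12 (cv2) and the standard library are available. Lean on these libraries where they do the work, as an engineer would, in place of code of your own. Each camera call takes 0.05 s, during which the arm holds its last target. There are 200 camera calls.

## Working session

There is one attempt and no reset: what is moved stays moved. The work goes in short steps, Python scripts to look and compute and a shell command to move; the robot and the scene stay as the last step left them, time stands still between calls to the robot, and variables do not carry over. Pictures are saved under pics/ and viewed, at most 10 in all, crops included, and the job is handed in when it is done.

```bash
mkdir -p pics
cat > h.py <<'E'
import numpy as np, cv2
from station import readout, capture, get_calibration, ticket, spotter
from scipy.spatial.transform import Rotation as R
def rot(q): return R.from_quat([q[1],q[2],q[3],q[0]]).as_matrix()
def cloud(cam):
    c=get_calibration(cam); p,d=capture(cam)
    K=np.array(c["intrinsics"]); v,u=np.mgrid[0:400,0:640]
    X=np.stack([(u-K[0,2])/K[0,0]*d,(v-K[1,2])/K[1,1]*d,d],-1)
    W=X@rot(c["orientation"]).T+np.array(c["origin"]); W[d==0]=np.nan
    return p,d,W
def proj(cam,P):
    c=get_calibration(cam);K=np.array(c["intrinsics"])
    x=(np.atleast_2d(P)-c["origin"])@rot(c["orientation"])@K.T
    return x[:,:2]/x[:,2:]
def save(p,name): cv2.imwrite("pics/"+name,p[...,::-1])
E
python3 - <<'E'
from h import *
np.set_printoptions(precision=3,suppress=True)
print(readout.state())
ims=[]
for cam in("scene","top"):
    p,d,W=cloud(cam); ims.append(p); np.savez(cam,p=p,W=W)
    print(cam,get_calibration(cam)["origin"])
    for l in("rod","keeper","stand","tube_mouth","fork","keeper_pad","caddy"):
        for o in spotter.outline_of(l,cam)[:4]:
            m=o["region"]; q=W[m]; q=q[~np.isnan(q[:,0])]
            print(l,round(o["p"],2),np.round(o["extent"]),np.median(q,0) if len(q) else None)
save(np.vstack(ims)[:, :],"a.png") if 0 else [save(i,f"a{k}.png") for k,i in enumerate(ims)]
E
```

```text
{'t': 0.0, 'joints': array([ 1.267,  0.424,  1.631, -0.   ,  1.089, -0.019]), 'joint_velocities': array([-0.   ,  0.001, -0.002,  0.002,  0.003,  0.   ]), 'tau': array([ -0.001, -54.462, -27.367,   0.064,   0.023,  -0.   ]), 'eef_pos': array([0.175, 0.599, 0.222]), 'eef_rot': array([-0.   ,  0.142,  0.99 , -0.001]), 'contact_force': array([ 0.744,  0.405, -0.219]), 'torque': array([-0.001, -0.012, -0.034]), 'grip_force': 0.0, 'grip_width': 0.08816478119769437}
scene [1.127 0.263 0.755]
rod 0.51 [245. 197.  24.  13.] [ 0.599 -0.053  0.107]
rod 0.5 [216. 268. 289. 201.] [ 0.713 -0.039  0.092]
keeper 0.89 [320. 211.  36.  58.] [0.55  0.076 0.1  ]
keeper 0.42 [217. 269. 289. 205.] [ 0.715 -0.037  0.093]
stand 0.78 [440. 211.  85.  80.] [0.492 0.297 0.015]
stand 0.74 [399. 135.  66.  68.] [0.301 0.18  0.016]
stand 0.64 [336. 164.  72.  68.] [0.441 0.078 0.016]
stand 0.57 [272. 115.  69.  65.] [ 0.334 -0.12   0.016]
tube_mouth 0.75 [244. 198.  26.   9.] [ 0.599 -0.053  0.106]
tube_mouth 0.68 [216. 270. 290. 208.] [ 0.713 -0.039  0.092]
fork 0.76 [216. 269. 293. 205.] [ 0.713 -0.038  0.091]
keeper_pad 0.86 [319. 210.  39.  58.] [0.55  0.075 0.1  ]
caddy 0.8 [215. 270. 289. 206.] [ 0.712 -0.037  0.091]
top [0.431 0.062 0.836]
rod 0.74 [376. 169.  21.  11.] [ 0.591 -0.053  0.107]
keeper 0.91 [304. 175.  20.  70.] [0.542 0.073 0.099]
stand 0.96 [196. 221.  92.  41.] [0.48  0.303 0.015]
stand 0.94 [312. 251.  75.  39.] [0.432 0.067 0.014]
stand 0.81 [404. 311.  84.  58.] [ 0.327 -0.117  0.015]
stand 0.66 [252. 328.  79.  52.] [0.295 0.179 0.015]
tube_mouth 0.95 [363. 130. 257. 158.] [ 0.69  -0.036  0.079]
fork 0.77 [361. 129. 252. 157.] [ 0.687 -0.035  0.081]
keeper_pad 0.81 [305. 174.  18.  71.] [0.54  0.073 0.099]
caddy 0.76 [361. 131. 253. 162.] [ 0.688 -0.036  0.081]
```

View pics/a1.png

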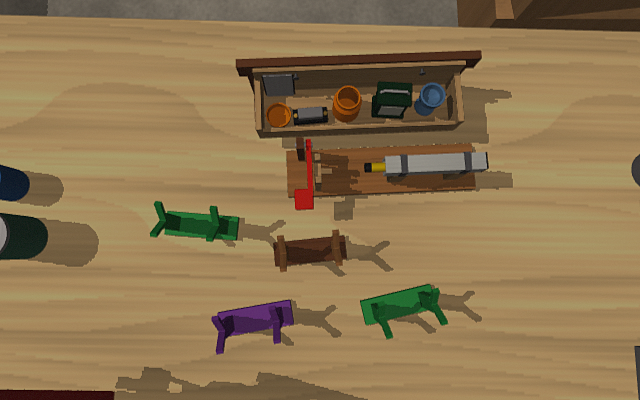

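View pics/a0.png

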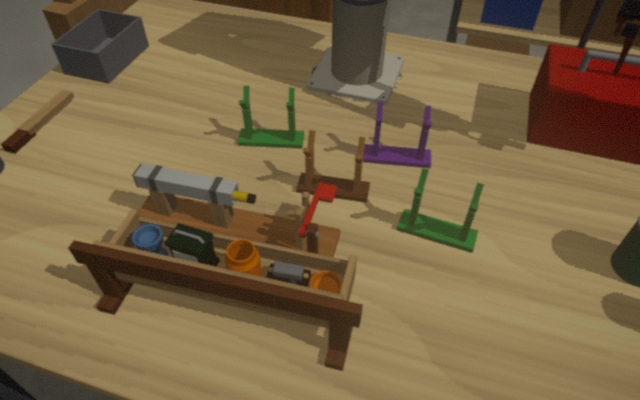

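The top view shows the caddy with the tube at (435,162), the rod tip at (376,168), the fork near (316,172) and the red pad at (304,200). The stand candidates in top are green (196,221), brown (312,251), green (404,311) and purple (252,328). Only the brown one at (312,251) is wooden, so I take that one and check it in the crop.

```bash
cat > m.py <<'E'
from h import *
np.set_printoptions(precision=4,suppress=True)
for cam in("top","scene"):
    z=np.load(cam+".npz"); p=z["p"].astype(int); W=z["W"]; Z=W[...,2]
    X,Y=W[...,0],W[...,1]
    hsv=cv2.cvtColor(z["p"],cv2.COLOR_RGB2HSV).astype(int)
    box=lambda a,b,c,d:(X>a)&(X<b)&(Y>c)&(Y<d)
    def line(m,n):
        q=W[m]; c=q.mean(0); _,s,v=np.linalg.svd(q-c); d=v[0]*np.sign(v[0][1]); t=(q-c)@d
        print(cam,n,len(q),"c",c,"dir",d,"yaw of y",np.degrees(np.arctan2(-d[0],d[1])),"ends",c+d*t.min(),c+d*t.max())
    line(box(.5,.66,-.32,0)&(Z>.116)&(Z<.124)&(hsv[...,1]<60),"tubetop")
    line(box(.5,.66,-.32,0.1)&(Z>.095)&(Z<.115)&(hsv[...,1]>170)&(hsv[...,0]>20)&(hsv[...,0]<35),"yellow")
    red=box(.45,.7,0,.15)&(Z>.05)&(hsv[...,1]>180)&((hsv[...,0]<6)|(hsv[...,0]>174))
    line(red,"keeper")
    pad=red&(X<.525); print("pad",W[pad].min(0),W[pad].max(0),W[pad].mean(0))
    sb=box(.38,.50,-.02,.16)
    line(sb&(Z>.009)&(Z<.019),"standbase")
    hi=sb&(Z>.09)&(Z<.135)&~((hsv[...,1]>180)&((hsv[...,0]<6)|(hsv[...,0]>174)))
    for n,m in(("A",hi&(Y<.065)),("B",hi&(Y>.065))):
        q=W[m]; print(n,len(q),q.min(0),q.max(0),q.mean(0))
E
python3 m.py
python3 - <<'E'
from h import *
p=np.load("top.npz")["p"]; save(cv2.resize(p[130:280,230:400],None,fx=4,fy=4,interpolation=cv2.INTER_CUBIC),"c.png")
E
```

```text
top tubetop 1744 c [ 0.5994 -0.1667  0.1198] dir [-0.0655  0.9979  0.0007] yaw of y 3.757559092765848 ends [ 0.6058 -0.2631  0.1197] [ 0.5932 -0.0716  0.1199]
top yellow 116 c [ 0.5916 -0.0595  0.1069] dir [-0.0494  0.9984 -0.0277] yaw of y 2.834547508929733 ends [ 0.5922 -0.072   0.1073] [ 0.591  -0.0466  0.1066]
top keeper 613 c [0.5563 0.0761 0.1001] dir [-0.9927  0.0899 -0.0802] yaw of y 84.82373268913358 ends [0.6432 0.0682 0.1071] [0.5081 0.0805 0.0962]
pad [0.5094 0.0632 0.0936] [0.525  0.0957 0.1011] [0.5177 0.0797 0.0971]
top standbase 1340 c [0.4315 0.0664 0.0136] dir [-0.1201  0.9928 -0.0014] yaw of y 6.8996523506633105 ends [ 0.4406 -0.0082  0.0137] [0.4225 0.1408 0.0135]
A 258 [0.4053 0.0078 0.0908] [0.4694 0.0263 0.1325] [0.4381 0.0169 0.1157]
B 255 [0.3929 0.1069 0.0923] [0.4586 0.1249 0.1319] [0.4258 0.1156 0.1159]
scene tubetop 1450 c [ 0.6034 -0.1651  0.12  ] dir [-0.0667  0.9978  0.0002] yaw of y 3.8227260184328005 ends [ 0.61   -0.2634  0.12  ] [ 0.5971 -0.0704  0.12  ]
scene yellow 122 c [ 0.599  -0.0601  0.1063] dir [ 0.0445  0.9987 -0.0237] yaw of y -2.5516794867295256 ends [ 0.5983 -0.0749  0.1066] [ 0.6    -0.0378  0.1058]
scene keeper 453 c [0.5617 0.0767 0.1008] dir [-0.9935  0.0894 -0.071 ] yaw of y 84.86038729662218 ends [0.6455 0.0691 0.1068] [0.5106 0.0813 0.0971]
pad [0.5114 0.062  0.0956] [0.5249 0.0966 0.1005] [0.5189 0.0797 0.0976]
scene standbase 937 c [0.4351 0.0724 0.0142] dir [-0.1089  0.9941 -0.0011] yaw of y 6.249068627894701 ends [ 0.4438 -0.0074  0.0143] [0.4275 0.1419 0.0141]
A 223 [0.4076 0.0081 0.09  ] [0.4725 0.0268 0.1328] [0.4385 0.0181 0.1144]
B 204 [0.3987 0.1074 0.0905] [0.4596 0.1262 0.1326] [0.4263 0.1168 0.1153]
```

View pics/c.png

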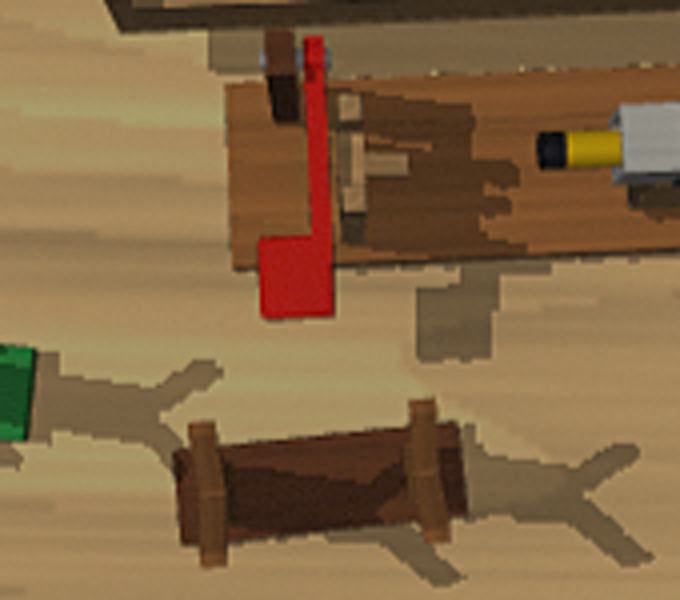

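The crop confirms the brown wooden stand, with posts at crop (208,490) and (428,470) and V notches. The measured points match the given sizes: tube top at z = 0.120, tube length 190 mm, post spacing 99 mm. The pad lies where the caddy frame predicts.

```bash
cat >> h.py <<'E'
O=np.array([.595,-.0715]); YAW=3.8
def cad(x,y,z):
    a=np.radians(YAW);X=np.array([np.cos(a),np.sin(a)]);Y=np.array([-X[1],X[0]])
    return np.r_[O+x*X+y*Y,z]
def go(P,ang):
    s=readout.state();M=rot(s["eef_rot"]);d=M.T@(np.asarray(P)-s["eef_pos"])
    cur=np.degrees(np.arctan2(M[1,1],M[0,1])); r=(cur-ang)
    r=(r+180)%360-180
    print("shift",d.round(4),"roll",round(r,1),"target",np.round(P,4),"eef",s["eef_pos"].round(4),"tilt",M[2,2].round(4))
E
python3 -c "
from h import *
go(cad(-.048,.155,.20),93.8);print(readout.state()['t'])"
```

```text
shift [-0.4927 -0.3974  0.0227] roll -20.1 target [0.5368 0.08   0.2   ] eef [0.1756 0.5998 0.2227] tilt -1.0
0.8
```

```bash
python3 -m inch '[[[-0.493,-0.397,0.023],-20.1,1],[[-0.493,-0.397,0.023],-20.1,1],[[-0.493,-0.397,0.023],-20.1,1],[[-0.493,-0.397,0.023],-20.1,1],[[-0.493,-0.397,0.023],-20.1,1],[[-0.493,-0.397,0.023],-20.1,1],[[-0.493,-0.397,0.023],-20.1,1],[[-0.493,-0.397,0.023],-20.1,1],[[-0.493,-0.397,0.023],-20.1,1],[[-0.493,-0.397,0.023],-20.1,1],[[-0.493,-0.397,0.023],-20.1,1],[[-0.493,-0.397,0.023],-20.1,1],[[-0.493,-0.397,0.023],-20.1,1],[[-0.493,-0.397,0.023],-20.1,1],[[-0.493,-0.397,0.023],-20.1,1],[[-0.493,-0.397,0.023],-20.1,1],[[-0.493,-0.397,0.023],-20.1,1],[[-0.493,-0.397,0.023],-20.1,1],[[-0.493,-0.397,0.023],-20.1,1],[[-0.493,-0.397,0.023],-20.1,1]]' 30
python3 - <<'E'
from h import *
go(cad(-.048,.155,.105),93.8)
s=readout.state();print(s["joints"].round(2))
p,d,W=cloud("wrist");np.savez("wrist",p=p,W=W)
hsv=cv2.cvtColor(p,cv2.COLOR_RGB2HSV).astype(int)
red=(W[...,2]>.08)&(W[...,2]<.11)&(hsv[...,1]>180)&((hsv[...,0]<6)|(hsv[...,0]>174))
q=W[red]; pad=q[q[:,0]<.54]; print(len(q),pad.min(0),pad.max(0),"exp pad edges",cad(-.075,.137,0),cad(-.035,.173,0))
save(p,"w1.png")
E
```

```text
t: 2.47
eef_pos: [0.5362, 0.0817, 0.1997]
eef_rot: [-0.0, -0.034, 0.999, 0.0]
contact_force: [0.4, -0.5, -0.5]
grip_width: 0.0007
grip_force: 0.0
shift [-0.0005 -0.0017  0.0947] roll 0.1 target [0.5368 0.08   0.105 ] eef [0.5362 0.0817 0.1997] tilt -1.0
[ 0.13  0.33  1.83  0.    0.98 -1.51]
1618 [0.50977208 0.06068359 0.09274707] [0.53997374 0.09623348 0.10116604] exp pad edges [0.51108537 0.06022826 0.        ] [0.54861156 0.09880007 0.        ]
```

View pics/w1.png

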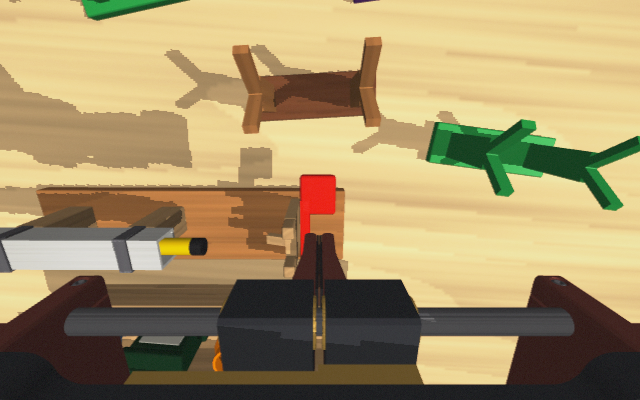

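Wrist view: the pad (318,195), the fingers (320,250) and the rod tip (198,246) are all as estimated. Next I press the keeper.

```bash
python3 -m inch '[[[0,-0.002,0.035],0,1],[[0,-0.002,0.07],0,1],[[0,-0.002,0.088],0,1],[[0,-0.002,0.098],0,1],[[0,-0.002,0.106],0,1],[[0,-0.002,0.114],0,1],[[0,-0.002,0.122],0,1],[[0,-0.002,0.13],0,1],[[0,-0.002,0.136],0,1],[[0,-0.002,0.136],0,1]]'
```

```text
t: 3.35
eef_pos: [0.5372, 0.0782, 0.063]
eef_rot: [-0.0, -0.033, 0.999, -0.0]
contact_force: [-0.7, 0.1, 0.1]
grip_width: 0.0005
grip_force: 0.0
```

```bash
python3 -m inch '[[[0,0,0.003],0,1],[[0,0,0.006],0,1],[[0,0,0.008],0,1],[[0,0,0.008],0,1]]'; python3 -m inch '[[[0,0,0.002],0,1],[[0,0,0.004],0,1],[[0,0,0.004],0,1]]'
```

```text
t: 3.68
eef_pos: [0.5384, 0.0783, 0.058]
eef_rot: [0.001, -0.033, 0.999, 0.0]
contact_force: [-7.3, -1.1, 27.3]
grip_width: 0.0007
grip_force: 13.1
t: 3.93
eef_pos: [0.5389, 0.0783, 0.0569]
eef_rot: [0.002, -0.033, 0.999, 0.0]
contact_force: [-15.7, -3.2, 57.0]
grip_width: 0.0002
grip_force: 28.8
```

Run:
```python
from h import *
for cam in("top","scene"):
    p,d,W=cloud(cam)
    hsv=cv2.cvtColor(p,cv2.COLOR_RGB2HSV).astype(int)
    m=(W[...,2]>.02)&(W[...,0]>.48)&(W[...,0]<.68)&(abs(W[...,1]-.07)<.07)&(hsv[...,1]>180)&((hsv[...,0]<6)|(hsv[...,0]>174))
    q=W[m]; print(cam,len(q), [ (a,q[(q[:,0]>a)&(q[:,0]<a+.02)].mean(0).round(3)) for a in (.5,.52,.54,.56,.58,.6,.62) if ((q[:,0]>a)&(q[:,0]<a+.02)).any()])
```

```text
top 0 []
scene 227 [(0.52, array([0.535, 0.091, 0.052])), (0.54, array([0.554, 0.086, 0.061])), (0.56, array([0.566, 0.077, 0.065])), (0.58, array([0.59 , 0.071, 0.081])), (0.6, array([0.61 , 0.071, 0.092])), (0.62, array([0.632, 0.073, 0.107]))]
```

The keeper is at its stop: 57 N at the fingers and a bar slope of about 0.5 rad. I lift off, turn and go above the rod's tip.

```bash
python3 -m inch '[[[0,0,-0.03],0,1],[[0,0,-0.07],0,1],[[0,0,-0.11],0,1],[[0,0,-0.145],0,1],[[0,0,-0.145],0,1]]'; python3 -c "
from h import *
go(cad(0,.022,.20),3.8)"
```

```text
t: 4.45
eef_pos: [0.5413, 0.0787, 0.2037]
eef_rot: [0.006, -0.033, 0.999, 0.0]
contact_force: [0.7, -0.3, 0.5]
grip_width: 0.0003
grip_force: 0.0
shift [-0.0437 -0.1314  0.0041] roll 90.0 target [ 0.5935 -0.0495  0.2   ] eef [0.5413 0.0787 0.2037] tilt -0.9999
```

```bash
python3 -m inch '[[[-0.044,-0.131,0.004],90,0],[[-0.044,-0.131,0.004],90,0],[[-0.044,-0.131,0.004],90,0],[[-0.044,-0.131,0.004],90,0],[[-0.044,-0.131,0.004],90,0],[[-0.044,-0.131,0.004],90,0],[[-0.044,-0.131,0.004],90,0],[[-0.044,-0.131,0.004],90,0],[[-0.044,-0.131,0.004],90,0],[[-0.044,-0.131,0.004],90,0],[[-0.044,-0.131,0.004],90,0],[[-0.044,-0.131,0.004],90,0],[[-0.044,-0.131,0.004],90,0],[[-0.044,-0.131,0.004],90,0],[[-0.044,-0.131,0.004],90,0]]'
cat > rodpos.py <<'E'
from h import *
s=readout.state();M=rot(s["eef_rot"]);print("t",s["t"],"tool y ang",np.degrees(np.arctan2(M[1,1],M[0,1])).round(2),"tool z",M[:,2].round(3))
def tocad(W):
    a=np.radians(YAW);d=W[...,:2]-O
    return np.stack([d[...,0]*np.cos(a)+d[...,1]*np.sin(a),-d[...,0]*np.sin(a)+d[...,1]*np.cos(a),W[...,2]],-1)
for cam in("top","scene","wrist"):
    p,d,W=cloud(cam); C=tocad(W); hsv=cv2.cvtColor(p,cv2.COLOR_RGB2HSV).astype(int)
    m=(abs(C[...,0])<.03)&(C[...,1]>-.02)&(C[...,1]<.3)&(C[...,2]>.08)&(C[...,2]<.125)
    ye=m&(hsv[...,1]>150)&(hsv[...,0]>20)&(hsv[...,0]<35)
    q=C[ye]
    if len(q)>5: print(cam,len(q),"yellow y",np.percentile(q[:,1],[1,99]).round(4),"x",np.percentile(q[:,0],[2,98]).round(4),"z top",np.percentile(q[:,2],97).round(4))
    bk=m&(p.max(2)<45)&(C[...,1]<.2)&(abs(C[...,0])<.012); q=C[bk]
    if len(q)>5: print(cam,"black y",np.percentile(q[:,1],[2,98]).round(4),"x",np.percentile(q[:,0],[2,98]).round(4))
save(p,"wl.png")
E
python3 rodpos.py; python3 -c "
from h import *
go(cad(0,.022,.081),3.8)"
```

```text
t: 5.7
eef_pos: [0.5895, -0.0496, 0.1922]
eef_rot: [-0.0, 0.683, 0.731, -0.0]
contact_force: [0.2, -0.2, -0.0]
grip_width: 0.088
grip_force: 0.0
t 5.7 tool y ang 3.92 tool z [-0.001  0.    -1.   ]
scene 137 yellow y [-0.003   0.0253] x [-0.0036  0.0105] z top 0.1106
wrist 498 yellow y [-0.005   0.0234] x [-0.0081  0.0085] z top 0.1099
wrist black y [0.0251 0.0356] x [-0.007   0.0081]
shift [-0.0003  0.0039  0.1115] roll 0.1 target [ 0.5935 -0.0495  0.081 ] eef [ 0.5897 -0.0495  0.1925] tilt -1.0
```

View pics/wl.png

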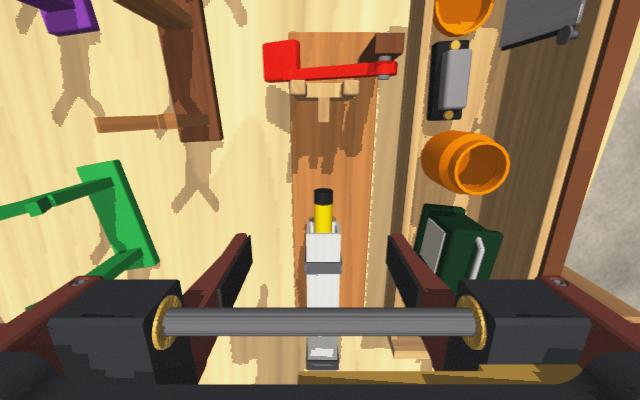

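The rod tip is at (323,195), centred between the open fingers and sticking out about 36 mm. The keeper at (280,60) is down. I descend and grip.

```bash
python3 -m inch '[[[0,0.004,0.035],0,0.3],[[0,0.004,0.07],0,0.3],[[0,0.004,0.1],0,0.3],[[0,0.004,0.1115],0,0.3],[[0,0.004,0.1115],0,0.3],[[0,0.004,0.1115],0,1],[[0,0.004,0.1115],0,1],[[0,0.004,0.1115],0,1],[[0,0.004,0.1115],0,1],[[0,0.004,0.1115],0,1],[[0,0.004,0.1115],0,1]]' 30
```

```text
t: 6.77
eef_pos: [0.5943, -0.0493, 0.0821]
eef_rot: [0.001, 0.683, 0.73, 0.0]
contact_force: [-0.3, -0.0, -0.0]
grip_width: 0.0252
grip_force: 0.0
```

```bash
python3 -m inch '[[[0,0,0],0,1],[[0,0,0],0,1],[[0,0,0],0,1],[[0,0,0],0,1]]'; python3 -m inch '[[[0.012,0,0],0,1],[[0.024,0,0],0,1],[[0.036,0,0],0,1],[[0.048,0,0],0,1],[[0.06,0,0],0,1],[[0.062,0,0],0,1],[[0.062,0,0],0,1],[[0.062,0,0],0,1]]'
```

```text
t: 7.1
eef_pos: [0.594, -0.0492, 0.0814]
eef_rot: [0.0, 0.683, 0.73, 0.0]
contact_force: [-0.3, -0.0, 2.9]
grip_width: 0.0176
grip_force: 30.0
t: 7.77
eef_pos: [0.5897, 0.0132, 0.0811]
eef_rot: [-0.0, 0.683, 0.73, 0.0]
contact_force: [0.2, 0.4, 0.4]
grip_width: 0.0176
grip_force: 30.0
```

```bash
python3 -m inch '[[[0,0,0],0,0.65],[[0,0,0],0,0.65],[[0,0,0],0,0.65],[[0,0,0],0,0.65],[[-0.02,0,0],0,0.65],[[-0.045,0,0],0,0.65],[[-0.062,0,0],0,0.65],[[-0.062,0,0],0,0.65],[[-0.062,0,0],0,0.65],[[-0.062,0,0],0,1],[[-0.062,0,0],0,1],[[-0.062,0,0],0,1],[[-0.062,0,0],0,1],[[-0.062,0,0],0,1],[[-0.062,0,0],0,1]]' 30; python3 rodpos.py
```

```text
t: 9.02
eef_pos: [0.5938, -0.0488, 0.0812]
eef_rot: [-0.0, 0.683, 0.73, -0.0]
contact_force: [1.0, 0.7, -0.1]
grip_width: 0.0173
grip_force: 30.0
t 9.0167 tool y ang 3.81 tool z [-0.  0. -1.]
top 142 yellow y [0.0586 0.0872] x [-0.0098  0.007 ] z top 0.1082
top black y [0.0875 0.0983] x [-0.0098  0.0059]
scene 303 yellow y [0.0286 0.0877] x [-0.0054  0.0115] z top 0.1094
scene black y [0.0279 0.0953] x [-0.0091  0.0094]
wrist 4764 yellow y [-0.0015  0.0853] x [-0.0076  0.0092] z top 0.1089
wrist black y [0.0186 0.0976] x [-0.0084  0.0101]
```

```bash
python3 -m inch '[[[0.012,0,0],0,1],[[0.024,0,0],0,1],[[0.036,0,0],0,1],[[0.048,0,0],0,1],[[0.06,0,0],0,1],[[0.072,0,0],0,1],[[0.076,0,0],0,1],[[0.076,0,0],0,1],[[0.076,0,0],0,1]]'
```

```text
t: 9.92
eef_pos: [0.5888, 0.0275, 0.0812]
eef_rot: [-0.0, 0.683, 0.73, 0.0]
contact_force: [-0.1, 1.1, 2.6]
grip_width: 0.0174
grip_force: 30.0
```

```bash
python3 -m inch '[[[0,0,0],0,0.65],[[0,0,0],0,0.65],[[0,0,0],0,0.65],[[0,0,0],0,0.65],[[-0.018,0,0],0,0.65],[[-0.036,0,0],0,0.65],[[-0.036,0,0],0,0.65],[[-0.036,0,0],0,0.65],[[-0.036,0,0],0,1],[[-0.036,0,0],0,1],[[-0.036,0,0],0,1],[[-0.036,0,0],0,1],[[-0.036,0,0],0,1],[[-0.036,0,0],0,1]]' 45; python3 rodpos.py
```

```text
t: 11.08
eef_pos: [0.5911, -0.009, 0.0811]
eef_rot: [-0.0, 0.683, 0.73, -0.0]
contact_force: [-0.1, -0.5, -1.0]
grip_width: 0.0167
grip_force: 45.0
t 11.0833 tool y ang 3.81 tool z [-0.  0. -1.]
top 212 yellow y [0.1194 0.1613] x [-0.0098  0.0069] z top 0.1085
top black y [0.1627 0.1727] x [-0.0091  0.0047]
scene 470 yellow y [0.0708 0.1614] x [-0.0063  0.0109] z top 0.1101
wrist 8428 yellow y [-0.0087  0.1598] x [-0.0077  0.009 ] z top 0.1092
wrist black y [0.0581 0.172 ] x [-0.0083  0.0099]
```

```bash
python3 -m inch '[[[0.012,0,0],0,1],[[0.024,0,0],0,1],[[0.034,0,0],0,1],[[0.04,0,0],0,1],[[0.04,0,0],0,1],[[0.04,0,0],0,1],[[0.04,0,-0.015],0,1],[[0.04,0,-0.035],0,1],[[0.04,0,-0.06],0,1],[[0.04,0,-0.085],0,1],[[0.04,0,-0.1],0,1],[[0.04,0,-0.1],0,1],[[0.04,0,-0.1],0,1]]'
python3 - <<'E'
from h import *
s=readout.state();print(s["eef_pos"])
for cam in("scene","wrist"):
    p,d,W=cloud(cam);hsv=cv2.cvtColor(p,cv2.COLOR_RGB2HSV).astype(int)
    ye=(W[...,2]>.16)&(W[...,2]<.23)&(abs(W[...,1]-.06)<.15)&(W[...,0]>.5)&(W[...,0]<.65)&(hsv[...,1]>150)&(hsv[...,0]>20)&(hsv[...,0]<35)
    q=W[ye];c=q.mean(0);v=np.linalg.svd(q-c)[2][0];v*=np.sign(v[1]);t=(q-c)@v
    print(cam,len(q),c.round(4),v.round(3),"mid",(c+v*(np.percentile(t,.5)+np.percentile(t,99.5))/2).round(4),"len",np.ptp(t).round(3))
# stand refined from wrist
p,d,W=cloud("wrist");m=(W[...,0]>.38)&(W[...,0]<.49)&(W[...,1]>-.02)&(W[...,1]<.16)&(W[...,2]>.09)&(W[...,2]<.135)
for n,k in(("A",m&(W[...,1]<.065)),("B",m&(W[...,1]>.065))):
    q=W[k]
    if len(q):print(n,len(q),q.min(0).round(4),q.max(0).round(4))
save(p,"w3.png")
E
```

```text
t: 12.32
eef_pos: [0.5889, 0.0303, 0.1817]
eef_rot: [0.001, 0.683, 0.73, 0.001]
contact_force: [0.2, -0.1, -1.0]
grip_width: 0.0169
grip_force: 45.0
[0.5889451  0.03029081 0.18168121]
scene 641 [0.5906 0.0764 0.2051] [-0.071  0.997 -0.01 ] mid [0.5932 0.0407 0.2055] len 0.181
wrist 8415 [0.5864 0.0628 0.206 ] [-0.066  0.998 -0.009] mid [0.5877 0.0429 0.2062] len 0.176
A 1370 [0.4061 0.0069 0.0902] [0.4727 0.0265 0.1334]
B 1670 [0.3944 0.1061 0.09  ] [0.4607 0.1252 0.1332]
```

View pics/w3.png

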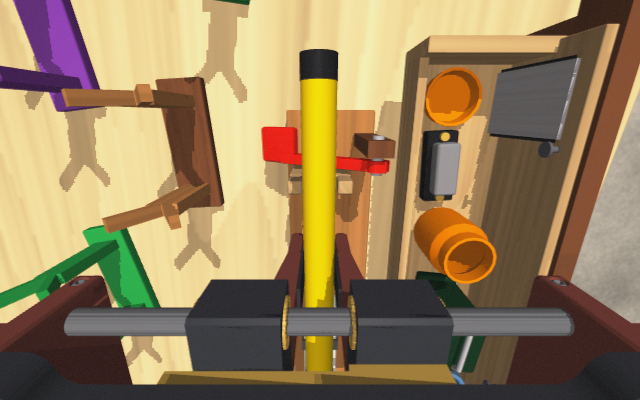

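The rod is held level and centred at columns 305-338, with about a 12 mm offset of its middle from the grip. The wrist view confirms the stand's middle at about (0.433, 0.0665) with a 6.8° yaw.

```bash
python3 -c "
from h import *
go([.4344,.0545,.19],6.8)"
```

```text
shift [ 0.0342 -0.1513 -0.01  ] roll -3.0 target [0.4344 0.0545 0.19  ] eef [0.5876 0.0304 0.1796] tilt -1.0
```

```bash
python3 -m inch '[[[0.005,-0.02,-0.01],0,1],[[0.01,-0.045,-0.01],0,1],[[0.017,-0.075,-0.01],-1,1],[[0.024,-0.105,-0.01],-2,1],[[0.03,-0.13,-0.01],-3,1],[[0.034,-0.145,-0.01],-3,1],[[0.034,-0.151,-0.01],-3,1],[[0.034,-0.151,-0.01],-3,1],[[0.034,-0.151,-0.01],-3,1],[[0.034,-0.151,-0.01],-3,1]]'
python3 - <<'E'
from h import *
go([.4344,.0545,.12],6.8)
for cam in("top","scene","wrist"):
    p,d,W=cloud(cam);hsv=cv2.cvtColor(p,cv2.COLOR_RGB2HSV).astype(int)
    ye=(W[...,2]>.17)&(W[...,2]<.24)&(abs(W[...,1]-.07)<.15)&(W[...,0]>.38)&(W[...,0]<.5)&(hsv[...,1]>150)&(hsv[...,0]>20)&(hsv[...,0]<35)
    q=W[ye]
    if len(q)<20: continue
    c=q.mean(0);v=np.linalg.svd(q-c)[2][0];v*=np.sign(v[1]);t=(q-c)@v
    print(cam,len(q),c.round(4),v.round(3),"mid",(c+v*(np.percentile(t,.5)+np.percentile(t,99.5))/2).round(4),"len",np.ptp(t).round(3))
    m=(W[...,0]>.38)&(W[...,0]<.49)&(W[...,1]>-.02)&(W[...,1]<.16)&(W[...,2]>.09)&(W[...,2]<.137)
    for n,k in(("A",m&(W[...,1]<.065)),("B",m&(W[...,1]>.065))):
        q=W[k]
        if len(q):print(n,len(q),q.min(0).round(4),q.max(0).round(4))
save(p,"w4.png")
E
```

```text
t: 13.3
eef_pos: [0.4369, 0.0544, 0.1911]
eef_rot: [0.0, 0.664, 0.748, 0.0]
contact_force: [0.3, -0.5, -0.4]
grip_width: 0.0169
grip_force: 45.0
shift [ 0.0004 -0.0026  0.0711] roll -0.0 target [0.4344 0.0545 0.12  ] eef [0.4369 0.0544 0.1911] tilt -1.0
scene 667 [0.4407 0.0739 0.2141] [-0.131  0.991  0.   ] mid [0.442  0.0642 0.2141] len 0.185
A 222 [0.4077 0.008  0.0904] [0.4726 0.0268 0.1334]
B 205 [0.3952 0.1078 0.0903] [0.4613 0.1262 0.132 ]
wrist 8421 [0.4332 0.0867 0.2166] [-0.119  0.993 -0.009] mid [0.4356 0.0669 0.2168] len 0.177
A 106 [0.407  0.0071 0.1189] [0.4722 0.0262 0.1315]
B 736 [0.3955 0.1059 0.0948] [0.4607 0.1251 0.133 ]
```

View pics/w4.png

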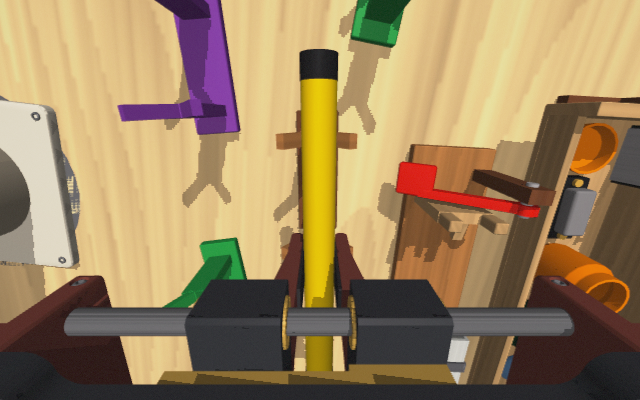

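The rod at (319,200) lies centred over the far post's V at (317,140), with its middle at the stand's middle. I lower it gently.

```bash
python3 -m inch '[[[0,-0.002,0.02],0,1],[[0,-0.002,0.045],0,1],[[0,-0.002,0.065],0,1],[[0,-0.002,0.08],0,1],[[0,-0.002,0.088],0,1],[[0,-0.002,0.094],0,1],[[0,-0.002,0.097],0,1],[[0,-0.002,0.097],0,1],[[0,-0.002,0.097],0,1]]'
```

```text
t: 14.2
eef_pos: [0.4342, 0.0543, 0.0946]
eef_rot: [0.0, 0.664, 0.748, 0.0]
contact_force: [-0.4, 0.3, -1.3]
grip_width: 0.0169
grip_force: 45.0
```

```bash
python3 -m inch '[[[0,0,0.001],0,1],[[0,0,0.002],0,1],[[0,0,0.003],0,1],[[0,0,0.003],0,1],[[0,0,0.003],0,1]]'
```

```text
t: 14.62
eef_pos: [0.4349, 0.0544, 0.0917]
eef_rot: [0.001, 0.664, 0.748, 0.001]
contact_force: [2.4, -0.4, 3.6]
grip_width: 0.0172
grip_force: 45.0
```

In contact. I release gently and back off.

```bash
python3 -m inch '[[[0,0,0],0,1],[[0,0,0],0,1]]' 4; python3 -m inch '[[[0,0,0],0,0.7],[[0,0,0],0,0.6],[[0,0,0],0,0.5],[[0,0,0],0,0.5],[[0,0,0],0,0.5],[[0,0,0],0,0.5],[[0,0,-0.02],0,0.5],[[0,0,-0.05],0,0.5],[[0,0,-0.085],0,0.5],[[0,0,-0.12],0,0.5],[[0,0,-0.15],0,0.5],[[0,0,-0.15],0,0.5],[[0,0,-0.15],0,0.5]]'
python3 - <<'E'
from h import *
for cam in("top","scene","wrist"):
    p,d,W=cloud(cam);hsv=cv2.cvtColor(p,cv2.COLOR_RGB2HSV).astype(int)
    ye=(W[...,2]>.09)&(W[...,2]<.14)&(abs(W[...,1]-.07)<.15)&(W[...,0]>.38)&(W[...,0]<.5)&(hsv[...,1]>150)&(hsv[...,0]>20)&(hsv[...,0]<35)
    q=W[ye]
    if len(q)>20:
        c=q.mean(0);v=np.linalg.svd(q-c)[2][0];v*=np.sign(v[1]);t=(q-c)@v
        print(cam,len(q),v.round(3),"mid",(c+v*(np.percentile(t,.5)+np.percentile(t,99.5))/2).round(4),"top z",np.percentile(q[:,2],97).round(4),"len",np.ptp(t).round(3))
    k=(W[...,2]>.02)&(W[...,0]>.5)&(W[...,0]<.66)&(abs(W[...,1]-.07)<.07)&(hsv[...,1]>180)&((hsv[...,0]<6)|(hsv[...,0]>174))
    q=W[k]
    if len(q)>20: print("keeper angle",-np.arctan(np.polyfit(-q[:,0],q[:,2],1)[0]))
    if cam=="wrist": save(p,"w5.png")
E
```

```text
t: 14.78
eef_pos: [0.4349, 0.0544, 0.0917]
eef_rot: [0.001, 0.664, 0.748, 0.001]
contact_force: [3.9, 0.4, 4.6]
grip_width: 0.0177
grip_force: 4.0
t: 15.87
eef_pos: [0.4346, 0.0544, 0.2427]
eef_rot: [0.001, 0.664, 0.748, 0.001]
contact_force: [-0.9, 0.3, -0.6]
grip_width: 0.0439
grip_force: 0.0
keeper angle 0.4917919968976208
scene 735 [-0.122  0.993  0.001] mid [0.4384 0.0645 0.1162] top z 0.1209 len 0.18
keeper angle 0.4911302458396307
wrist 2686 [-0.122  0.993 -0.002] mid [0.4338 0.0644 0.1174] top z 0.12 len 0.177
keeper angle 0.4975319774593244
```

View pics/w5.png

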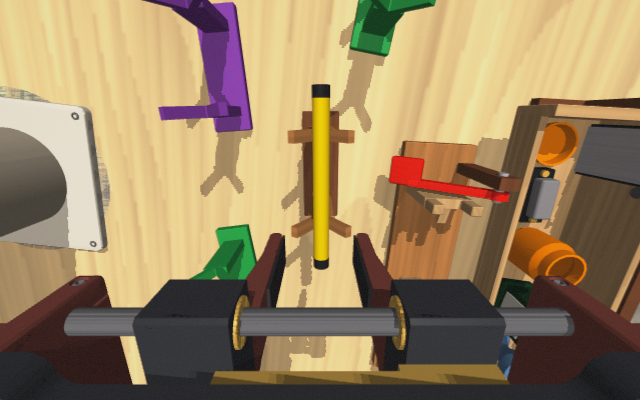

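The rod lies in both notches, from (321,90) to (321,265), level with its top at z = 0.120 and its middle within 3 mm of the stand's. The keeper is at 0.49 rad and the robot is clear, so I hand in.

```bash
python3 -c "
from station import ticket
print(ticket.close_job())"
```

```text
the job is handed in; nothing more can be done
None
```

I handed the job in, and it returned no verdict; by my last measurements the rod lies centred and level in both notches of the wooden stand, the keeper is down at about 0.49 rad, the gripper is clear of everything and the robot went nowhere near the things in the box shelf.

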